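# Index the key carousel and stow the padlock

## Robot

A 6-joint arm with a two-finger parallel gripper is mounted at the origin on the work surface. World frame = base frame: x ahead of the robot, y to its left, z up, the work surface at z = 0. Lengths are in m, angles in degrees, forces in N, time in s.
With the tool pointing down it reaches from about 0.4 to 0.825 m from the base axis. Payload 7 kg.
Tool frame: the origin (TCP) lies between the finger pads; the fingertips stand 19 mm ahead of it and the grasp point (between the pads) is the TCP (r.finger_overhang is the distance from the TCP to the fingertips, in m); z points along the fingers, y is the direction in which the jaws open and shut (so a half turn about z gives the same grasp; the last joint's range is limited). The gripper opens to 88 mm and grips with 3 to 60 N. Pads are 19 mm wide; open, the fingers measure 130 mm over their backs; the gripper's body (78 mm by 193 mm) begins 47 mm behind the grasp point.
Start: joints at [-50.873, 20.546, 0.682, 0, -70.136, -16.507], TCP at [0.26, -0.623, 0.246] pointing down, gripper open.
Joint ranges: [-176.03, 176.03], [-82.01, 121.73], [-58.28, 71.71], [-173.87, 95.51], [-174.79, -0.11], [-173.66, 173.66]. Speed limits (degrees/s): [136.94, 136.94, 172.46, 180, 180, 180].

## Interface

Orientations are given as [roll, pitch, yaw] about the fixed x, y, z axes, in that order (R = Rz(yaw) Ry(pitch) Rx(roll)).
In Python, from plant import r, optics gives the robot as it stands. The module is installed in compiled form; this text tells all that it offers.
- The arm moves only by the tool step_arm, never from a script. Its argument "increments" is a list of rows, each an object of numbers: "tx", "ty", "tz": the shift along the world's x, y, z in mm; "ax", "ay", "az": the turn, a rotation vector about the world's x, y, z in degrees; "claw": the gripper command: -1 is shut, 1 is fully open, values between are in proportion. In form: [{"tx": .., "ty": .., "tz": .., "ax": .., "ay": .., "az": .., "claw": ..}, ...]. A call has 1 to 12 rows; each row shifts and turns the commanded pose from where the row before left it; what a row does not reach is not made up. A row lasts 1/10 s, in which the tool goes at most 50 mm and 8.59 degrees, less where a joint would pass 70% of its speed; a pose out of reach is approached as far as the arm can. A call with a gripper value outside its range is refused whole. The fingers move at their own pace and stop on an object; "newtons" is the grip in N (left out, the last holds). Time passes only in rows, so rows that do not move let the fingers close. It gives the time, the measured TCP pose, the force and the opening at its end, in the units of the state.
- r.get_state(): the state, without advancing time (a new reading comes with each control period).
- optics.capture(name): name is "scene" or "top"; returns a dict with "image" (420x560x3 uint8, blue, green, red), "depth" (420x560 float32, m along the optical axis (not along the pixel's ray), 0 where there is no reading), "fx", "fy", "cx", "cy" (pixels), "distortion" ([k1, k2, p1, p2, k3] as OpenCV has them; the pictures are not rectified), "R" (3x3) and "t" (3): a world point X has camera coordinates R X + t. Camera axes: x right, y down, z forward; pixel columns grow to the right and rows downward; lengths in m; the calibration is good to about 2 mm. A picture is of the moment at which its call begins.
- r.close_job(): hands the job in, once; it reports no verdict.
The state is a dict: "time_s": time; "joints": joint angles; "qd": joint speeds; "joint_torque": joint torques, N m; "tcp_pos": TCP position; "eef_rot": TCP orientation; "contact_force": force on the tool from outside, world axes, zero at the start; "moment": the same for the moment, N m; "gripper_width": finger opening in m.
Only numpy, scipy, OpenCV 4.12 (cv2) and the standard library are available. Lean on these libraries where they do the work, as an engineer would, in place of code of your own. Each camera call takes 0.05 s, during which the arm holds its last target. There are 200 camera calls.

## Task

Turn the key carousel on the hall table one click clockwise, seen from above, so that its next, empty pocket stands in the opening of the clear cover. Then lay the larger of the two padlocks flat in that pocket and let go of it.

Things in the scene. Friction and masses are not known exactly. Their poses are not given: they have to be found in the camera images.
- carousel (a joint): Angle (rad) of the round key carousel's turret in its fixed tub; grows clockwise seen from above. A sprung detent holds it at -1.257, 0, 1.257 and 2.513 (72 degrees apart), with stops just past the outer two. It starts at 0; one click clockwise is 1.257. That takes up to 0.2 N m; past half way it snaps on, and settles when let go. The next click beyond is no stiffer.
- knob (a point): Point in the carousel's turn knob, on the turning axis, 70 mm above the table. The knob is a black upright bar 54 mm long (x), 16 mm wide (y), from 46 to 86 mm above the table, alone above the clear cover (top at 43 mm). It turns with the turret, and so do these axes; z up. At joint 0 the bar points at the opening.
- opening (a point): Middle of the loading place: turret floor (14 mm above the table) under the one 72-degree opening of the clear cover, 95 mm from the axis. Fixed to the grey tub (310 mm wide, rim 40 mm high). x: to the axis; y: across; z: up. The pocket here is a wedge, 24 to 147 mm from the axis, 135 mm wide here, dividers 38 mm above the table. It first holds a key, which rides away; the next is empty.
- padlock: The larger of two steel padlocks, loose, lying flat on the table: body 38 mm (x) by 42 mm wide (y) by 20 mm thick (z), about 0.2 kg; the shackle reaches 22 mm beyond the body along +x. Origin: centre of the body's underside; z up. The other padlock's body is only 24 mm wide.
There are look-alikes about, which are no part of the job. Leave any orange or pink look-alike of the padlock alone.

How it is judged:
By the outcome, as a careful person would: the job done as asked, in the order asked, and still so for the second after the job is handed in, with the robot touching nothing.
It also fails if it takes over 51 s, if anything falls off the work surface, if the arm or the gripper's body presses on something with over 40 N, if the wrist force passes 120 N, or if a joint passes its speed limit or range.

## Working session

There is one attempt and no reset: what is moved stays moved. The work goes in short steps, Python scripts to look and compute and a tool call to move; the robot and the scene stay as the last step left them, time stands still between calls to the robot, and variables do not carry over. Pictures are saved under pics/ and viewed, about 8 in all and at most 12, crops included, and the job is handed in when it is done.

Besides the shell and the picture viewer there is one more tool, called as name(argument=value, ...), one argument or row to a line, values as JSON. step_arm: Moves the arm, as the interface text tells. Its arguments: {"type":"object","properties":{"increments":{"type":"array","items":{"type":"object","properties":{"tx":{"type":"number"},"ty":{"type":"number"},"tz":{"type":"number"},"ax":{"type":"number"},"ay":{"type":"number"},"az":{"type":"number"},"claw":{"type":"number"}}}},"newtons":{"type":"number"}},"required":["increments"]}

```bash
mkdir -p pics
cat > h.py <<'E'
import numpy as np, cv2
from plant import r, optics
def cap(n):
    c=optics.capture(n); np.savez('pics/last_%s.npz'%n,**{k:np.array(v) for k,v in c.items()}); return c
def load(n): return dict(np.load('pics/last_%s.npz'%n))
def w(c,u,v,z=None):
    K=np.array([[c['fx'],0,c['cx']],[0,c['fy'],c['cy']],[0,0,1]],float)
    p=cv2.undistortPoints(np.array([[[u,v]]],float),K,np.array(c['distortion'],float))[0,0]
    d=np.array([p[0],p[1],1.]);R=np.array(c['R']);t=np.array(c['t'])
    if z is None: return R.T@(d*float(c['depth'][int(round(v)),int(round(u))])-t)
    o=-R.T@t; e=R.T@d
    return o+e*(z-o[2])/e[2]
E
python3 - <<'E'
from h import *
for n in('scene','top'):
    c=cap(n); cv2.imwrite('pics/%s0.png'%n,cv2.resize(c['image'],(800,600))); print(n,-np.array(c['R']).T@c['t'])
print(r.get_state(), r.finger_overhang)
E
```

```text
scene [ 0.99892628 -0.81754913  0.62851454]
top [ 0.32933658 -0.11984646  0.81287535]
{'time_s': 0.1, 'joints': array([-5.08738686e+01,  2.05872515e+01,  6.40937722e-01, -1.78077902e-02,
       -7.01341179e+01, -1.65084910e+01]), 'qd': array([-0.05418076, -0.04416927,  0.23055659,  0.16130391,  0.01905547,
       -0.04909143]), 'joint_torque': array([-3.98854652e-03, -5.84161949e+01,  2.93752795e+01,  7.01553270e+00,
        1.02047183e-02, -6.96384245e-05]), 'tcp_pos': array([ 0.25944605, -0.62273231,  0.24473156]), 'eef_rot': array([ 1.79918126e+02, -6.80600056e-03, -1.57388418e+02]), 'contact_force': array([0.20632254, 0.27693643, 0.02842419]), 'moment': array([0.01603021, 0.03852182, 0.00014676]), 'gripper_width': 0.08767757305238648} 0.019
```

View pics/top0.png

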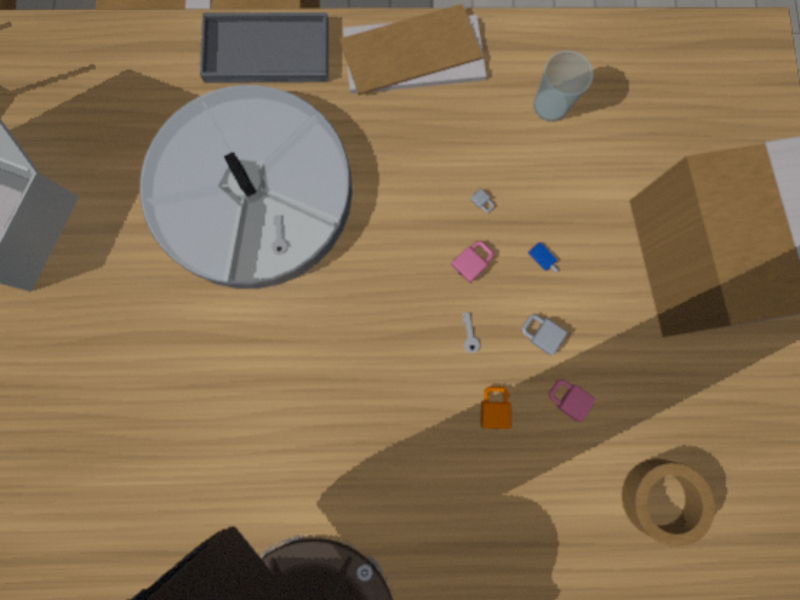

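View pics/scene0.png

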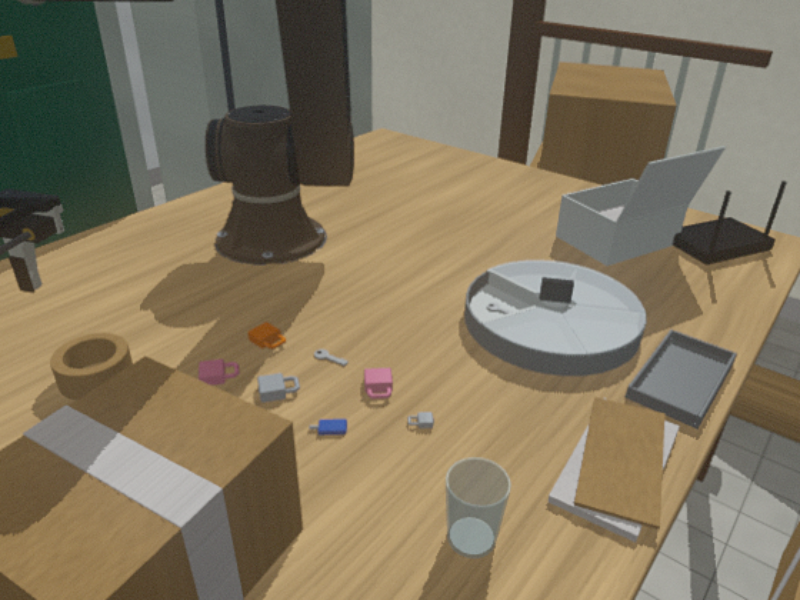

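Top view: large steel padlock at (548,335), small one at (483,200), carousel centred near (247,185) with the opening toward lower right, around the key at (279,238). Next I take enlarged crops.

Run:
```python
from h import *
c=load('top'); im=c['image']
a=cv2.resize(im[50:210,90:255],(0,0),fx=3.6,fy=3.6,interpolation=cv2.INTER_CUBIC)
b=cv2.resize(im[205:265,350:410],(200,200),interpolation=cv2.INTER_CUBIC)
out=np.zeros((a.shape[0],a.shape[1]+200,3),np.uint8); out[:,:a.shape[1]]=a; out[:200,a.shape[1]:]=b
print(a.shape); cv2.imwrite('pics/crop0.png',out)
for u,v in((400,300),(300,300),(400,200)): print(w(c,u*.7,v*.7,0))
# tub outline fit by depth->height
H,W=c['depth'].shape
uv=np.array([[x,y] for y in range(50,210) for x in range(90,255)])
P=np.array([w(c,*p) for p in uv]); 
m=(P[:,2]>.034)&(P[:,2]<.048)
Q=P[m][:,:2].astype(np.float32); print(len(Q)); print(cv2.minEnclosingCircle(Q), np.percentile(P[m][:,2],[5,50,95]))
k=(P[:,2]>.07)&(P[:,2]<.1); Q=P[k][:,:2].astype(np.float32); print('knob',cv2.minAreaRect(Q),np.median(P[k][:,2]))
uv=np.array([[x,y] for y in range(212,255) for x in range(360,402)]);P=np.array([w(c,*p) for p in uv])
k=(P[:,2]>.012)&(P[:,2]<.03);print('lock',cv2.minAreaRect(P[k][:,:2].astype(np.float32)),np.percentile(P[k][:,2],[5,50,95]))
```

```text
(576, 594, 3)
[ 0.45503373 -0.13067761  0.        ]
[0.45759199 0.02055032 0.        ]
[ 0.61333914 -0.13360255  0.        ]
12573
((0.6321893334388733, 0.0972852110862732), 0.1563856303691864) [0.03974098 0.04245156 0.04478947]
knob ((0.6311620473861694, 0.0964362621307373), (0.052821848541498184, 0.016365954652428627), 29.45989990234375) 0.084986846361577
lock ((0.40163326263427734, -0.342009961605072), (0.05954870954155922, 0.04161136597394943), 55.24053192138672) [0.01300782 0.01902808 0.02145641]
```

View pics/crop0.png

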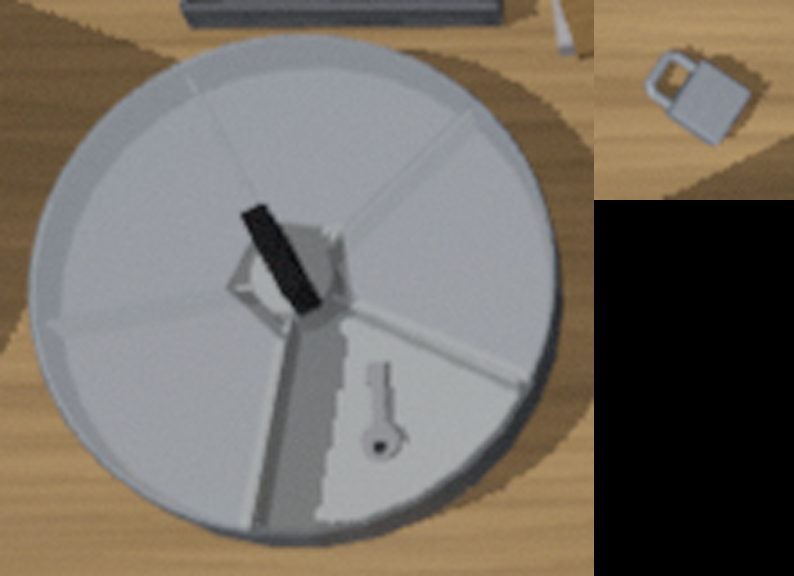

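Crop: the bar runs along 29.5°/209.5° pointing lower right at the opening (key at (380,420) in it), and the padlock's shackle points upper left (about +56°). Next is a check of obstacle heights along the path.

Run:
```python
from h import *
c=load('top')
P=np.array([[w(c,x,y) for x in range(0,560,3)] for y in range(0,420,3)])
ok=(c['depth'][::3,::3]>0)
for x0 in np.arange(.1,.85,.1):
  print('%.1f'%x0,[ '%.2f:%.2f'%(y0,P[...,2][m].max()) for y0 in np.arange(-.6,.4,.1) if (m:=ok&(abs(P[...,0]-x0)<.05)&(abs(P[...,1]-y0)<.05)).any()])
print('box edge',w(c,630*.7,200*.7,0),w(c,665*.7,335*.7,0))
```

```text
0.1 ['-0.60:0.00', '-0.50:0.05', '-0.40:0.05', '-0.30:0.00', '-0.20:0.00', '-0.10:0.05', '-0.00:0.29', '0.10:0.03', '0.20:0.00', '0.30:0.00']
0.2 ['-0.60:0.05', '-0.50:0.05', '-0.40:0.05', '-0.30:0.00', '-0.20:0.00', '-0.10:0.58', '-0.00:0.55', '0.10:0.30', '0.20:0.00', '0.30:0.00']
0.3 ['-0.60:0.00', '-0.50:0.00', '-0.40:0.02', '-0.30:0.02', '-0.20:0.02', '-0.10:0.74', '-0.00:0.65', '0.10:0.00', '0.20:0.00', '0.30:0.00']
0.4 ['-0.60:0.17', '-0.50:0.17', '-0.40:0.02', '-0.30:0.02', '-0.20:0.01', '-0.10:0.00', '-0.00:0.00', '0.10:0.00', '0.20:0.00', '0.30:0.00']
0.5 ['-0.60:0.17', '-0.50:0.17', '-0.40:0.01', '-0.30:0.02', '-0.20:0.02', '-0.10:0.00', '-0.00:0.04', '0.10:0.05', '0.20:0.05', '0.30:0.00']
0.6 ['-0.60:0.17', '-0.50:0.17', '-0.40:0.00', '-0.30:0.01', '-0.20:0.01', '-0.10:0.05', '-0.00:0.05', '0.10:0.09', '0.20:0.05', '0.30:0.00']
0.7 ['-0.60:0.00', '-0.50:0.00', '-0.40:0.10', '-0.30:0.00', '-0.20:0.00', '-0.10:0.04', '-0.00:0.05', '0.10:0.09', '0.20:0.05', '0.30:0.00']
0.8 ['-0.60:0.00', '-0.50:0.00', '-0.40:0.10', '-0.30:0.09', '-0.20:0.02', '-0.10:0.02', '-0.00:0.04', '0.10:0.04', '0.20:0.04', '0.30:0.00']
box edge [ 0.60876607 -0.49704381  0.        ] [ 0.39441258 -0.53228443  0.        ]
```

step_arm(
  increments=[
    {"ty":40,"tx":10},
    {"ty":40,"tx":10},
    {"ty":42,"tx":18},
    {"ty":42,"tx":18},
    {"ty":42,"tx":18},
    {"ty":42,"tx":18},
  ],
)

```text
$.increments[0]: bad value
```

step_arm(
  increments=[
    {"tx":10,"ty":40,"tz":0,"ax":0,"ay":0,"az":0,"claw":1},
    {"tx":10,"ty":40,"tz":0,"ax":0,"ay":0,"az":0,"claw":1},
    {"tx":18,"ty":42,"tz":0,"ax":0,"ay":0,"az":0,"claw":1},
    {"tx":18,"ty":42,"tz":0,"ax":0,"ay":0,"az":0,"claw":1},
    {"tx":18,"ty":42,"tz":0,"ax":0,"ay":0,"az":0,"claw":1},
    {"tx":18,"ty":42,"tz":0,"ax":0,"ay":0,"az":0,"claw":1},
  ],
)

```text
time_s: 0.7
tcp_pos: [0.3517, -0.3733, 0.2453]
eef_rot: [180.0, -0.0, -157.4]
contact_force: [0.6, -0.4, 0.5]
gripper_width: 0.0877
```

step_arm(
  increments=[
    {"tx":23.3,"ty":39.2,"tz":0,"ax":0,"ay":0,"az":0.58,"claw":0.2},
    {"tx":23.3,"ty":39.2,"tz":0,"ax":0,"ay":0,"az":0.58,"claw":0.2},
    {"tx":23.3,"ty":39.2,"tz":0,"ax":0,"ay":0,"az":0.58,"claw":0.2},
    {"tx":23.3,"ty":39.2,"tz":0,"ax":0,"ay":0,"az":0.58,"claw":0.2},
    {"tx":23.3,"ty":39.2,"tz":0,"ax":0,"ay":0,"az":0.58,"claw":0.2},
    {"tx":23.3,"ty":39.2,"tz":0,"ax":0,"ay":0,"az":0.58,"claw":0.2},
    {"tx":23.3,"ty":39.2,"tz":0,"ax":0,"ay":0,"az":0.58,"claw":0.2},
    {"tx":23.3,"ty":39.2,"tz":0,"ax":0,"ay":0,"az":0.58,"claw":0.2},
    {"tx":23.3,"ty":39.2,"tz":0,"ax":0,"ay":0,"az":0.58,"claw":0.2},
    {"tx":23.3,"ty":39.2,"tz":0,"ax":0,"ay":0,"az":0.58,"claw":0.2},
    {"tx":23.3,"ty":39.2,"tz":0,"ax":0,"ay":0,"az":0.58,"claw":0.2},
    {"tx":23.3,"ty":39.2,"tz":0,"ax":0,"ay":0,"az":0.58,"claw":0.2},
  ],
  newtons=20,
)

```text
time_s: 1.9
tcp_pos: [0.6316, 0.0971, 0.2452]
eef_rot: [180.0, -0.0, -150.4]
contact_force: [0.1, -0.1, 0.1]
gripper_width: 0.0526
```

Run:
```python
from h import *
s=r.get_state(); print(s['tcp_pos'],s['eef_rot'],s['joints'],s['gripper_width'])
```

```text
[0.63163876 0.0971174  0.24523972] [ 1.79991839e+02 -3.29105376e-02 -1.50380644e+02] [ 2.62026717e+01  1.72274112e+01 -4.16622435e+00 -6.64176752e-03
 -6.86397030e+01 -8.65808973e+01] 0.05257703197066437
```

step_arm(
  increments=[
    {"tx":0,"ty":0,"tz":-40,"ax":0,"ay":0,"az":0,"claw":0.2},
    {"tx":0,"ty":0,"tz":-40,"ax":0,"ay":0,"az":0,"claw":0.2},
    {"tx":0,"ty":0,"tz":-35,"ax":0,"ay":0,"az":0,"claw":0.2},
    {"tx":0,"ty":0,"tz":-20,"ax":0,"ay":0,"az":0,"claw":0.2},
    {"tx":0,"ty":0,"tz":-20,"ax":0,"ay":0,"az":0,"claw":0.2},
    {"tx":0,"ty":0,"tz":-20,"ax":0,"ay":0,"az":0,"claw":0.2},
    {"tx":0,"ty":0,"tz":0,"ax":0,"ay":0,"az":0,"claw":-0.3},
    {"tx":0,"ty":0,"tz":0,"ax":0,"ay":0,"az":0,"claw":-1},
    {"tx":0,"ty":0,"tz":0,"ax":0,"ay":0,"az":0,"claw":-1},
    {"tx":0,"ty":0,"tz":0,"ax":0,"ay":0,"az":0,"claw":-1},
    {"tx":0,"ty":0,"tz":0,"ax":0,"ay":0,"az":0,"claw":-1},
    {"tx":0,"ty":0,"tz":0,"ax":0,"ay":0,"az":0,"claw":-1},
  ],
  newtons=20,
)

```text
time_s: 3.1
tcp_pos: [0.6308, 0.0968, 0.0717]
eef_rot: [179.9, 0.1, -150.4]
contact_force: [-6.4, 7.4, 4.7]
gripper_width: 0.0158
```

step_arm(
  increments=[
    {"tx":0,"ty":0,"tz":0,"ax":0,"ay":0,"az":-6,"claw":-1},
    {"tx":0,"ty":0,"tz":0,"ax":0,"ay":0,"az":-6,"claw":-1},
    {"tx":0,"ty":0,"tz":0,"ax":0,"ay":0,"az":-6,"claw":-1},
    {"tx":0,"ty":0,"tz":0,"ax":0,"ay":0,"az":-6,"claw":-1},
    {"tx":0,"ty":0,"tz":0,"ax":0,"ay":0,"az":-6,"claw":-1},
    {"tx":0,"ty":0,"tz":0,"ax":0,"ay":0,"az":-6,"claw":-1},
    {"tx":0,"ty":0,"tz":0,"ax":0,"ay":0,"az":-6,"claw":-1},
    {"tx":0,"ty":0,"tz":0,"ax":0,"ay":0,"az":-6,"claw":-1},
    {"tx":0,"ty":0,"tz":0,"ax":0,"ay":0,"az":-6,"claw":-1},
    {"tx":0,"ty":0,"tz":0,"ax":0,"ay":0,"az":-6,"claw":-1},
    {"tx":0,"ty":0,"tz":0,"ax":0,"ay":0,"az":-6,"claw":-1},
    {"tx":0,"ty":0,"tz":0,"ax":0,"ay":0,"az":-6,"claw":-1},
  ],
)

```text
time_s: 4.3
tcp_pos: [0.631, 0.0984, 0.0716]
eef_rot: [179.8, -0.1, 137.4]
contact_force: [-7.4, 14.1, 4.9]
gripper_width: 0.0159
```

step_arm(
  increments=[
    {"tx":0,"ty":0,"tz":0,"ax":0,"ay":0,"az":0,"claw":0.2},
    {"tx":0,"ty":0,"tz":0,"ax":0,"ay":0,"az":0,"claw":0.2},
    {"tx":0,"ty":0,"tz":0,"ax":0,"ay":0,"az":0,"claw":0.2},
    {"tx":0,"ty":0,"tz":0,"ax":0,"ay":0,"az":0,"claw":0.2},
    {"tx":0,"ty":0,"tz":20,"ax":0,"ay":0,"az":0,"claw":0.2},
    {"tx":0,"ty":0,"tz":35,"ax":0,"ay":0,"az":0,"claw":0.2},
    {"tx":0,"ty":0,"tz":45,"ax":0,"ay":0,"az":0,"claw":0.2},
    {"tx":0,"ty":0,"tz":45,"ax":0,"ay":0,"az":0,"claw":0.2},
    {"tx":-20,"ty":-40,"tz":0,"ax":0,"ay":0,"az":6,"claw":0.2},
    {"tx":-20,"ty":-40,"tz":0,"ax":0,"ay":0,"az":6,"claw":0.2},
    {"tx":-20,"ty":-40,"tz":0,"ax":0,"ay":0,"az":6,"claw":0.2},
    {"tx":-20,"ty":-40,"tz":0,"ax":0,"ay":0,"az":6,"claw":0.2},
  ],
)

```text
time_s: 5.5
tcp_pos: [0.5501, -0.0663, 0.2157]
eef_rot: [180.0, 0.0, 161.9]
contact_force: [0.4, -0.8, 0.4]
gripper_width: 0.0525
```

Run:
```python
from h import *
s=r.get_state(); print(s['tcp_pos'],s['eef_rot'],s['joints'],s['gripper_width'])
```

```text
[ 0.5500762  -0.06625118  0.2156998 ] [1.79998300e+02 1.41625106e-02 1.61855398e+02] [ 1.33901645e+01  1.04684028e+01 -1.72546190e+01  6.73175889e-03
 -6.22640182e+01 -1.21537899e+02] 0.052474902512028625
```

Run:
```python
from h import *
c=cap('top'); cv2.imwrite('pics/top1.png',cv2.resize(c['image'],(800,600)))
uv=np.array([[x,y] for y in range(212,255) for x in range(360,402)]);P=np.array([w(c,*p) for p in uv])
k=(P[:,2]>.012)&(P[:,2]<.03);print('lock',cv2.minAreaRect(P[k][:,:2].astype(np.float32)))
uv=np.array([[x,y] for y in range(70,150) for x in range(130,200)]);P=np.array([w(c,*p) for p in uv])
k=(P[:,2]>.07)&(P[:,2]<.1); print('knob',cv2.minAreaRect(P[k][:,:2].astype(np.float32)),np.median(P[k][:,2]))
c=cap('scene')
cv2.imwrite('pics/scene1.png',np.vstack([cv2.resize(c['image'][150:300,290:490],(800,600))]))
```

```text
lock ((0.40163713693618774, -0.3422805666923523), (0.0598931647837162, 0.04151900112628937), 54.57229995727539)
knob ((0.6216793060302734, 0.10527342557907104), (0.0155872767791152, 0.028148068115115166), 42.422122955322266) 0.08477246096048491
```

View pics/top1.png

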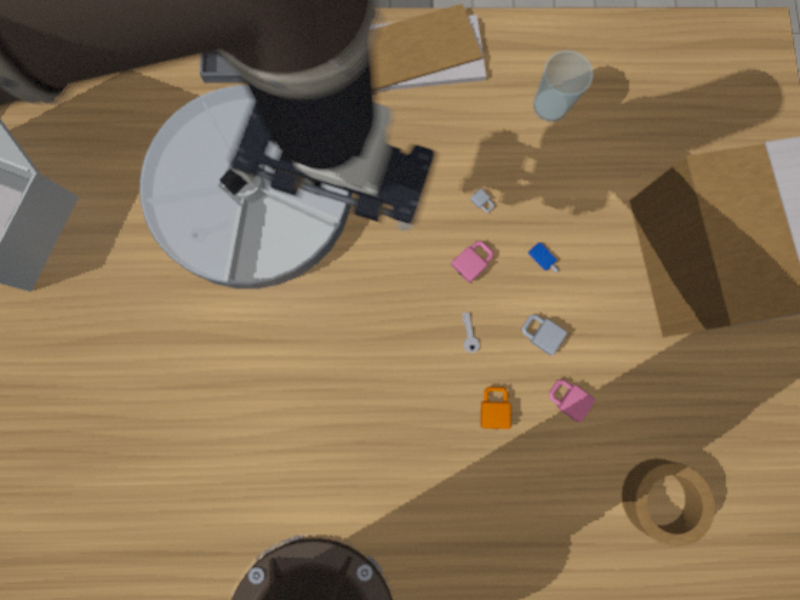

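View pics/scene1.png

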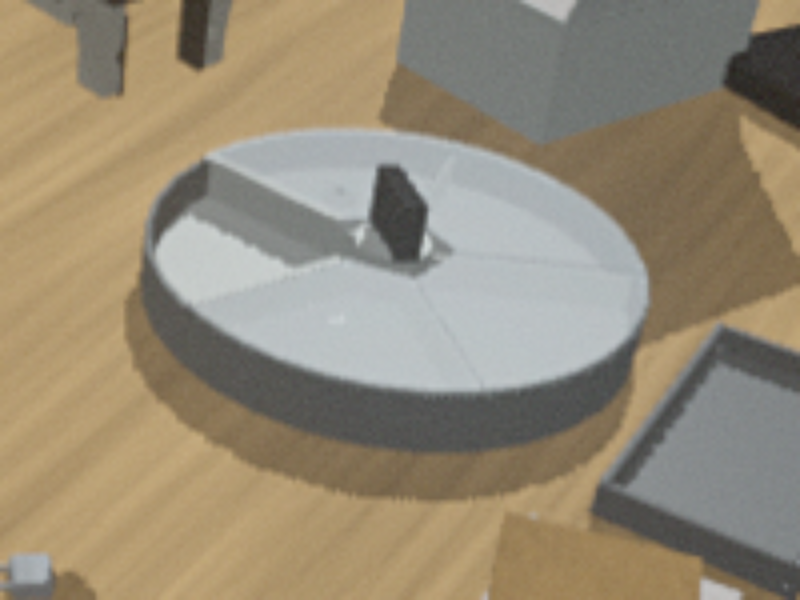

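The turret is one click on: the key now sits lower left at (195,235), the opening at (290,240) is empty, and the padlock is unmoved at (548,335). On to the padlock.

step_arm(
  increments=[
    {"tx":-17.2,"ty":-31.6,"tz":0,"ax":0,"ay":0,"az":8.12,"claw":0.32},
    {"tx":-17.2,"ty":-31.6,"tz":0,"ax":0,"ay":0,"az":8.12,"claw":0.32},
    {"tx":-17.2,"ty":-31.6,"tz":0,"ax":0,"ay":0,"az":8.12,"claw":0.32},
    {"tx":-17.2,"ty":-31.6,"tz":0,"ax":0,"ay":0,"az":8.12,"claw":0.32},
    {"tx":-17.2,"ty":-31.6,"tz":0,"ax":0,"ay":0,"az":8.12,"claw":0.32},
    {"tx":-17.2,"ty":-31.6,"tz":0,"ax":0,"ay":0,"az":8.12,"claw":0.32},
    {"tx":-17.2,"ty":-31.6,"tz":0,"ax":0,"ay":0,"az":8.12,"claw":0.32},
    {"tx":-17.2,"ty":-31.6,"tz":0,"ax":0,"ay":0,"az":8.12,"claw":0.32},
    {"tx":-17.2,"ty":-31.6,"tz":0,"ax":0,"ay":0,"az":8.12,"claw":0.32},
    {"tx":0,"ty":0,"tz":-40,"ax":0,"ay":0,"az":0,"claw":0.32},
    {"tx":0,"ty":0,"tz":-40,"ax":0,"ay":0,"az":0,"claw":0.32},
    {"tx":0,"ty":0,"tz":0,"ax":0,"ay":0,"az":0,"claw":0.32},
  ],
)

```text
time_s: 6.8
tcp_pos: [0.393, -0.3479, 0.1311]
eef_rot: [179.5, -0.1, -125.5]
contact_force: [0.5, 0.7, 0.1]
gripper_width: 0.0582
```

step_arm(
  increments=[
    {"tx":0,"ty":0,"tz":-40,"ax":0,"ay":0,"az":0,"claw":0.32},
    {"tx":0,"ty":0,"tz":-35,"ax":0,"ay":0,"az":0,"claw":0.32},
    {"tx":0,"ty":0,"tz":0,"ax":0,"ay":0,"az":0,"claw":0.32},
    {"tx":0,"ty":0,"tz":0,"ax":0,"ay":0,"az":0,"claw":0.32},
  ],
)

```text
time_s: 7.2
tcp_pos: [0.3973, -0.3495, 0.0621]
eef_rot: [-180.0, -0.0, -125.3]
contact_force: [0.6, 1.0, 0.9]
gripper_width: 0.0573
```

step_arm(
  increments=[
    {"tx":-2,"ty":-1.5,"tz":-15,"ax":0,"ay":0,"az":0,"claw":0.32},
    {"tx":0,"ty":0,"tz":-15,"ax":0,"ay":0,"az":0,"claw":0.32},
    {"tx":0,"ty":0,"tz":-9,"ax":0,"ay":0,"az":0,"claw":0.32},
    {"tx":0,"ty":0,"tz":0,"ax":0,"ay":0,"az":0,"claw":0.32},
    {"tx":0,"ty":0,"tz":0,"ax":0,"ay":0,"az":0,"claw":0.32},
  ],
)

```text
time_s: 7.7
tcp_pos: [0.3953, -0.351, 0.0229]
eef_rot: [-179.9, 0.0, -125.3]
contact_force: [0.3, 1.5, -0.0]
gripper_width: 0.0577
```

step_arm(
  increments=[
    {"tx":0,"ty":0,"tz":0,"ax":0,"ay":0,"az":0,"claw":-1},
    {"tx":0,"ty":0,"tz":0,"ax":0,"ay":0,"az":0,"claw":-1},
    {"tx":0,"ty":0,"tz":0,"ax":0,"ay":0,"az":0,"claw":-1},
    {"tx":0,"ty":0,"tz":0,"ax":0,"ay":0,"az":0,"claw":-1},
    {"tx":0,"ty":0,"tz":0,"ax":0,"ay":0,"az":0,"claw":-1},
    {"tx":0,"ty":0,"tz":15,"ax":0,"ay":0,"az":0,"claw":-1},
    {"tx":0,"ty":0,"tz":25,"ax":0,"ay":0,"az":0,"claw":-1},
    {"tx":0,"ty":0,"tz":35,"ax":0,"ay":0,"az":0,"claw":-1},
    {"tx":0,"ty":0,"tz":35,"ax":0,"ay":0,"az":0,"claw":-1},
    {"tx":0,"ty":0,"tz":0,"ax":0,"ay":0,"az":0,"claw":-1},
  ],
  newtons=35,
)

```text
time_s: 8.7
tcp_pos: [0.3967, -0.3518, 0.136]
eef_rot: [-179.6, 0.1, -125.3]
contact_force: [1.0, 0.0, -2.1]
gripper_width: 0.0418
```

step_arm(
  increments=[
    {"tx":15,"ty":40,"tz":0,"ax":0,"ay":0,"az":-2.52,"claw":-1},
    {"tx":15,"ty":40,"tz":0,"ax":0,"ay":0,"az":-2.52,"claw":-1},
    {"tx":15,"ty":40,"tz":0,"ax":0,"ay":0,"az":-2.52,"claw":-1},
    {"tx":15,"ty":40,"tz":0,"ax":0,"ay":0,"az":-2.52,"claw":-1},
    {"tx":15,"ty":40,"tz":0,"ax":0,"ay":0,"az":-2.52,"claw":-1},
    {"tx":15,"ty":40,"tz":0,"ax":0,"ay":0,"az":-2.52,"claw":-1},
    {"tx":15,"ty":40,"tz":0,"ax":0,"ay":0,"az":-2.52,"claw":-1},
    {"tx":15,"ty":40,"tz":0,"ax":0,"ay":0,"az":-2.52,"claw":-1},
    {"tx":15,"ty":40,"tz":0,"ax":0,"ay":0,"az":-2.52,"claw":-1},
    {"tx":15,"ty":40,"tz":0,"ax":0,"ay":0,"az":-2.52,"claw":-1},
    {"tx":0,"ty":0,"tz":0,"ax":0,"ay":0,"az":0,"claw":-1},
    {"tx":0,"ty":0,"tz":0,"ax":0,"ay":0,"az":0,"claw":-1},
  ],
)

```text
time_s: 9.9
tcp_pos: [0.5437, 0.0503, 0.1302]
eef_rot: [180.0, -0.1, -150.4]
contact_force: [-0.1, -0.5, -2.2]
gripper_width: 0.0419
```

Run:
```python
from h import *
c=cap('scene')
cv2.imwrite('pics/scene2.png',cv2.resize(c['image'][110:290,240:480],(800,600)))
```

```text
(no output)
```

View pics/scene2.png

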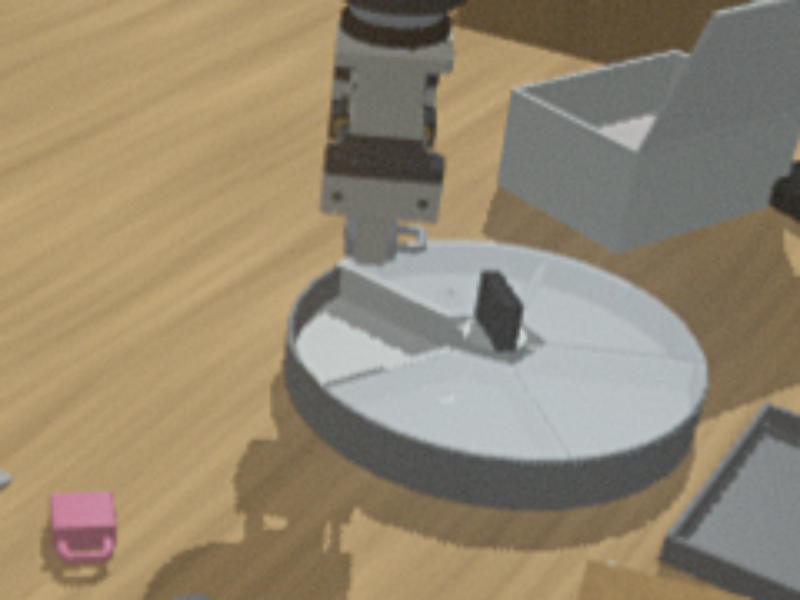

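The padlock is held level at (375,240), shackle toward the axis, above the empty pocket. Lowering.

step_arm(
  increments=[
    {"tx":3,"ty":-1,"tz":-25,"ax":0,"ay":0,"az":0,"claw":-1},
    {"tx":0,"ty":0,"tz":-25,"ax":0,"ay":0,"az":0,"claw":-1},
    {"tx":0,"ty":0,"tz":-15,"ax":0,"ay":0,"az":0,"claw":-1},
    {"tx":0,"ty":0,"tz":-10,"ax":0,"ay":0,"az":0,"claw":-1},
    {"tx":0,"ty":0,"tz":-8,"ax":0,"ay":0,"az":0,"claw":-1},
    {"tx":0,"ty":0,"tz":-5,"ax":0,"ay":0,"az":0,"claw":-1},
    {"tx":0,"ty":0,"tz":-3,"ax":0,"ay":0,"az":0,"claw":-1},
    {"tx":0,"ty":0,"tz":0,"ax":0,"ay":0,"az":0,"claw":-1},
    {"tx":0,"ty":0,"tz":0,"ax":0,"ay":0,"az":0,"claw":-1},
  ],
)

```text
time_s: 10.85
tcp_pos: [0.5477, 0.0486, 0.041]
eef_rot: [-180.0, 0.0, -150.5]
contact_force: [-0.1, 0.3, -1.3]
gripper_width: 0.0419
```

step_arm(
  increments=[
    {"tx":0,"ty":0,"tz":-2,"ax":0,"ay":0,"az":0,"claw":-1},
    {"tx":0,"ty":0,"tz":-1.5,"ax":0,"ay":0,"az":0,"claw":-1},
    {"tx":0,"ty":0,"tz":0,"ax":0,"ay":0,"az":0,"claw":-1},
    {"tx":0,"ty":0,"tz":0,"ax":0,"ay":0,"az":0,"claw":-1},
  ],
)

```text
time_s: 11.25
tcp_pos: [0.5474, 0.0485, 0.0371]
eef_rot: [180.0, 0.0, -150.5]
contact_force: [-0.2, 1.3, -2.4]
gripper_width: 0.0416
```

Just above the floor (under about 0.5 mm); release gently and rise.

step_arm(
  increments=[
    {"tx":0,"ty":0,"tz":-0.5,"ax":0,"ay":0,"az":0,"claw":0.1},
    {"tx":0,"ty":0,"tz":0,"ax":0,"ay":0,"az":0,"claw":0.25},
    {"tx":0,"ty":0,"tz":0,"ax":0,"ay":0,"az":0,"claw":0.25},
    {"tx":0,"ty":0,"tz":0,"ax":0,"ay":0,"az":0,"claw":0.25},
    {"tx":0,"ty":0,"tz":0,"ax":0,"ay":0,"az":0,"claw":0.25},
    {"tx":0,"ty":0,"tz":15,"ax":0,"ay":0,"az":0,"claw":0.25},
    {"tx":0,"ty":0,"tz":25,"ax":0,"ay":0,"az":0,"claw":0.25},
    {"tx":0,"ty":0,"tz":40,"ax":0,"ay":0,"az":0,"claw":0.25},
    {"tx":0,"ty":0,"tz":45,"ax":0,"ay":0,"az":0,"claw":0.25},
    {"tx":0,"ty":0,"tz":45,"ax":0,"ay":0,"az":0,"claw":0.25},
  ],
)

```text
time_s: 12.25
tcp_pos: [0.547, 0.0482, 0.2082]
eef_rot: [180.0, -0.0, -150.5]
contact_force: [1.6, 0.7, 0.1]
gripper_width: 0.0548
```

step_arm(
  increments=[
    {"tx":0,"ty":-40,"tz":0,"ax":0,"ay":0,"az":0,"claw":0.25},
    {"tx":0,"ty":-40,"tz":0,"ax":0,"ay":0,"az":0,"claw":0.25},
    {"tx":0,"ty":-40,"tz":0,"ax":0,"ay":0,"az":0,"claw":0.25},
    {"tx":0,"ty":-40,"tz":0,"ax":0,"ay":0,"az":0,"claw":0.25},
    {"tx":0,"ty":-40,"tz":0,"ax":0,"ay":0,"az":0,"claw":0.25},
    {"tx":0,"ty":-40,"tz":0,"ax":0,"ay":0,"az":0,"claw":0.25},
    {"tx":0,"ty":-20,"tz":0,"ax":0,"ay":0,"az":0,"claw":0.25},
    {"tx":0,"ty":0,"tz":0,"ax":0,"ay":0,"az":0,"claw":0.25},
  ],
)

```text
time_s: 13.05
tcp_pos: [0.5469, -0.214, 0.2062]
eef_rot: [180.0, -0.0, -150.7]
contact_force: [0.5, 0.8, -0.6]
gripper_width: 0.055
```

Run:
```python
from h import *
c=cap('top'); cv2.imwrite('pics/top2.png',cv2.resize(c['image'][40:220,80:320],(800,600)))
uv=np.array([[x,y] for y in range(70,150) for x in range(130,200)]);P=np.array([w(c,*p) for p in uv])
k=(P[:,2]>.07)&(P[:,2]<.1); print('knob',cv2.minAreaRect(P[k][:,:2].astype(np.float32)),np.median(P[k][:,2]))
d=np.hypot(P[:,0]-.547,P[:,1]-.049)<.012; print('lock top z',np.percentile(P[d][:,2],[5,50,95]))
```

```text
knob ((0.0, 0.0), (0.0, 0.0), 0.0) nan
  return _methods._mean(a, axis=axis, dtype=dtype,
  ret = ret.dtype.type(ret / rcount)
Traceback (most recent call last):
IndexError: index -1 is out of bounds for axis 0 with size 0
```

View pics/top2.png

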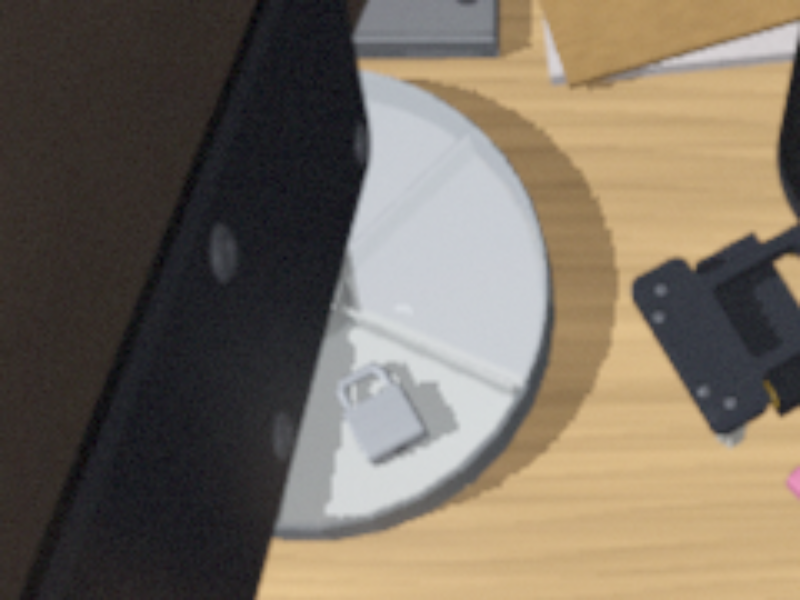

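The padlock lies flat at (382,415) in the opening's pocket, clear of both dividers. The arm hides the knob here, so I check it with the scene camera.

Run:
```python
from h import *
c=cap('scene'); cv2.imwrite('pics/scene3.png',cv2.resize(c['image'][150:300,290:490],(800,600)))
P=np.array([w(c,x,y) for y in range(160,290) for x in range(300,470) if c['depth'][y,x]>0])
k=(P[:,2]>.081)&(P[:,2]<.092)&(np.hypot(P[:,0]-.6315,P[:,1]-.097)<.05); print('knob top',cv2.minAreaRect(P[k][:,:2].astype(np.float32)))
d=np.hypot(P[:,0]-.547,P[:,1]-.049)<.012; print('lock z',np.percentile(P[d][:,2],[5,50,95]))
```

```text
knob top ((0.6339448690414429, 0.09576509147882462), (0.017150381579995155, 0.051976364105939865), 46.302364349365234)
lock z [0.03027609 0.03195527 0.03380609]
```

View pics/scene3.png

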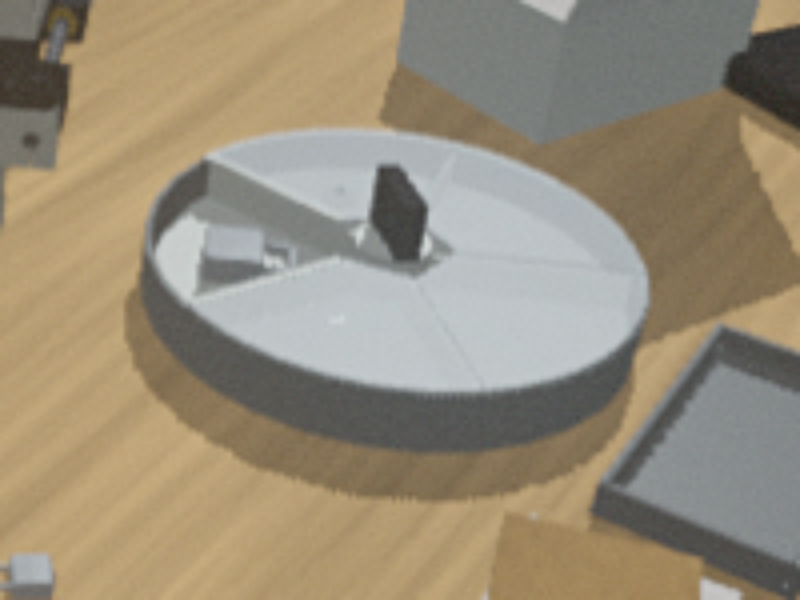

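The padlock is flat in the pocket at (240,250) and the knob is unchanged since the click; handing in.

```bash
python3 -c "
from h import *
print(r.close_job())"
```

```text
the job is handed in; nothing more can be done
None
```

The carousel is turned one click clockwise, and the larger steel padlock lies flat and released in the empty pocket at the opening. The job was handed in about 13 s into the 51 s allowed, with the arm clear of everything; no verdict is reported.

- **Carousel:** I gripped the knob and turned it 72° clockwise. The pictures show the key carried away under the cover and the empty pocket in the opening. My last depth fit of the knob's top put the bar at about 136°, against the 137.5° expected; the fit is coarse.
- **Padlock:** I set it down with the shackle toward the axis, clear of both dividers. Its top measured about 32 mm above the table, against 34 mm expected, which is within the 2 mm calibration.
- **Failed check:** the knob measurement from the top camera found nothing because the arm hid it. I used the scene camera instead.

The highest sideways force reading between moves was about 16 N, while turning the knob.

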